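# Fetch the bamboo boards off the fridge rack with the drying rail

### The arm

A 6-joint arm with a two-finger parallel gripper is mounted at the origin on the work surface. World frame = base frame: x ahead of the robot, y to its left, z up, the work surface at z = 0. Lengths are in m, angles in rad, forces in N, time in s.
With the tool pointing down it reaches from about 0.225 to 0.875 m from the base axis. Payload 3.4 kg.
Tool frame: the origin (TCP) lies at the very end of the fingers, on their centre line; the grasp point (between the pads) lies 19 mm behind it (manip.hold_point_z is the distance from the TCP to the grasp point, in m); z points along the fingers, x is the direction in which the jaws open and shut, and the axes are right-handed (so a half turn about z gives the same grasp; the last joint's range is limited). The gripper opens to 85 mm and grips with 20 to 120 N. Pads are 22 mm wide; open, the fingers measure 114 mm over their backs; the gripper's body (76 mm by 85 mm) begins 54 mm behind the grasp point. The pads swing forward as they close: fully open they stand 13 mm farther back than shut.
Start: joints at [-1.397, 0.276, 1.505, -0, 1.361, -0.121], TCP at [0.167, -0.55, 0.231] pointing down, gripper open.
Joint ranges: [-2.89, 2.89], [-0.75, 2.08], [0.22, 2.7], [-1.18, 4.32], [0.11, 2.71], [-2.7, 2.7]. Speed limits (rad/s): [2.57, 2.57, 3.14, 3.14, 3.14, 3.14].

### API

Orientations are given as a unit quaternion [w, x, y, z].
In Python, from rig import telemetry, cams, manip, finder gives the robot as it stands. The module is installed in compiled form; this text tells all that it offers.
- The arm moves only by the tool carry_out, never from a script. Its argument "rows" is a list that holds one entry, the list of rows, each a list of 5 numbers: the gripper's target within -1 to 1 (fully open at 1, half-way at 0, shut at -1), then the shift along the world's x, y, z in cm, then the turn about the world's z in rad. A call has 1 to 12 rows; each row shifts and turns the commanded pose from where the row before left it; what a row does not reach is not made up. A row lasts 1/10 s, in which the tool goes at most 50 mm and 8.59 degrees, less where a joint would pass 70% of its speed; a pose out of reach is approached as far as the arm can. A call with a gripper value outside its range is refused whole. The fingers move at their own pace and stop on an object; "force" is the grip in N (left out, the last holds). Time passes only in rows, so rows that do not move let the fingers close. It gives the time, the measured TCP pose, the force and the opening at its end, in the units of the state.
- telemetry.get_state(): the state, without advancing time (a new reading comes with each control period).
- cams.get_image(name): name is "side" or "top" or "wrist"; returns a dict with "image" (480x640x3 uint8, red, green, blue), "camera_matrix" (3x3 intrinsics, pixels), "eye" and "attitude" of the camera in the world. Camera axes: x right, y down, z forward; pixel columns grow to the right and rows downward; lengths in m; the calibration is good to about 2 mm. A picture is of the moment at which its call begins. There is no depth.
- manip.sign_off(): hands the job in, once; it reports no verdict.
Trained networks look in a picture, given as the dict that the camera call returned (one of the last four; its "shot" number tells which), for a name from the list of things; names that differ only in an ending like _2 or _b are one class to them, and where a whole thing is asked for, a point or a joint stands for the part that bears it (a point fixed in the world has none). Each returns a list of dicts, best first, with "confidence" (0 to 1); they miss things now and then, are a little off and sometimes report something else, mostly with a low value. They report only what shows in the picture. A call takes as long as a camera call. They do not tell look-alikes from the thing itself.
- finder.boxes_of(picture, thing): "xy" ([column, row] in pixels, amid what is visible of it).
The state is a dict: "clock": time; "qpos": joint angles; "qd": joint speeds; "effort": joint torques, N m; "position": TCP position; "ee_rot": TCP orientation; "contact_force": force on the tool from outside, world axes, zero at the start; "moment": the same for the moment, N m; "width": finger opening in m.
Only numpy, scipy, OpenCV 4.12 (cv2) and the standard library are available. Lean on these libraries where they do the work, as an engineer would, in place of code of your own. Each camera call takes 0.05 s, during which the arm holds its last target.

### The job

Take the lift-out rail of the drying stand by its wooden handle, run it through the hand slots of both bamboo boards hanging on the fridge rack at once, lift the two off their hook together, and lay the rail back in the stand's two forks with both boards hanging from it between the forks, then let go. The boards are clean: carry them on the rail alone and never touch them with the gripper or arm. Leave the white board hanging, and do not shift the canister, the bottle opener or the oil bottle.

Things in the scene. Friction and masses are not known exactly. Their poses are not given: they have to be found in the camera images.
- rail_grip (a point): Centre of the dark wooden handle (78 mm long, 20 wide, 24 high, all free for the gripper) of the lift-out rail, 209 mm long, 0.11 kg, lying level in the stand. y runs along the rail towards the handle end, x across, z up. From 39 mm in front a steel bar, 10 mm thick, runs along -y on the same axis to a knob 18 mm thick, 6 mm long. Loaded, it droops some degrees in the grip (60 N or more is good).
- rail_tip (a point): Free end of the rail: centre of the end knob's end face, on the rail's axis, 170 mm from the handle's centre. Same axes as the handle.
- bamboo_in_slot (a point): Middle of the hand slot of the inner round bamboo board, hanging upright: 160 mm diameter, 10 thick, about 0.11 kg. Slot 76 mm wide (y), 42 high in the middle; its roof is a shallow gable, 21 mm above this point, 4 mm lower at the ends, so it centres itself on a rail. Board's top 43 mm above this point, foot 117 below. x: disc's axis, away from the fridge; z up the board.
- bamboo_out_slot (a point): The same point of the outer bamboo board, the same in every way, on the same hook about 22 mm (middle to middle) further out: about 12 mm between the two boards, slots in line.
- white_slot (a point): The same point of the white plastic board, same size and slot, about 0.15 kg, hanging alone on the other hook, about 30 mm from the bamboo boards edge to edge. To be left hanging.
- hook_a: Aluminium double hook with the bamboo boards. Origin: on the fridge's face midway between the prongs, at the height of their axes. x level, straight out, z up. Prongs 6 mm thick at y = -25 and +25 mm, to x = 120 mm, upturned tips 9 mm above their axes; 14 mm sleeves to x = 55; between and under the prongs the way is free from x = 14 on. A board comes off risen 7 to 30 mm, then straight out along x.
- hook_b: The other double hook, the same, which carries the white board. Either hook can be the left or the right one, about 190 mm from middle to middle.
- fridge: White counter-top fridge with the rack on one side, fixed. Origin: at counter height at the middle of the rack side's face, 400 mm wide, 360 mm high. x points straight out of that face; the body lies 300 mm to the -x side. The prongs' axes are 255 mm above the counter; the slots' middles hang 15 mm below them.
- stand: Drying stand, fixed: wooden base 130 x 150 x 16 mm, two steel uprights at y = -42 and +42 mm, each with a V fork open upwards, 42 mm clear at the top, tips 219 mm above the counter. Origin: centre of the base's underside; y runs along the rail's place towards the handle. Laid in, the rail's axis is 200 mm above the counter.
- fork_tip_end (a point): Seat of the fork at the rail's tip end: point on the axis of a laid-in rail over the upright, 200 mm above the counter. The rail starts with its end face about 22 mm beyond it and its handle's centre 148 mm from it; the end knob belongs outside this fork.
- fork_grip_end (a point): Seat of the fork at the handle end, the same, 84 mm from the other; the handle's centre lies about 64 mm beyond it.
- canister_mid (a point): Steel canister with toggle latch, 72 mm diameter, 85 mm high, standing near the rack; the point is its centre, half-way up. Bystander.
- opener_mid (a point): Red plastic bottle opener, 137 mm long, 46 mm wide, 12 mm thick, lying flat near the rack; the point is near the middle of its length, half-way up. Bystander.
- oil_mid (a point): Green oil bottle, 56 mm diameter, 185 mm high, standing beyond the stand; the point is its centre, half-way up. Bystander.
Things that resemble listed ones, but are neither listed nor needed, are in the scene too. What is shaped like the part that bears rail_grip but yellow is not meant.

How it is judged:
On the way, in this order (a step that is already met when the one before it is completed fails the run):
1. the rail, lifted from the stand, is threaded through both bamboo boards' slots while both still hang on their hook (x of rail_tip in the frame of bamboo_in_slot below -0.008 m and y of rail_tip in the frame of bamboo_in_slot between -0.036 and 0.036 m and z of rail_tip in the frame of bamboo_in_slot between -0.021 and 0.021 m and x of rail_tip in the frame of bamboo_out_slot below -0.008 m and y of rail_tip in the frame of bamboo_out_slot between -0.036 and 0.036 m and z of rail_tip in the frame of bamboo_out_slot between -0.021 and 0.021 m and horizontal distance between hook_a and bamboo_in_slot below 0.12 m and horizontal distance between hook_a and bamboo_out_slot below 0.12 m), for 0.05 s.
2. both boards hang on the rail together, clear of the hook (y of bamboo_in_slot in the frame of rail_grip between -0.16 and -0.055 m and x of bamboo_in_slot in the frame of rail_grip between -0.036 and 0.036 m and z of bamboo_in_slot in the frame of rail_grip between -0.034 and 0.012 m and y of bamboo_out_slot in the frame of rail_grip between -0.16 and -0.055 m and x of bamboo_out_slot in the frame of rail_grip between -0.036 and 0.036 m and z of bamboo_out_slot in the frame of rail_grip between -0.034 and 0.012 m and horizontal distance between hook_a and bamboo_in_slot above 0.145 m and horizontal distance between hook_a and bamboo_out_slot above 0.145 m), for 0.1 s.
At the end, for the whole second after the job is handed in: Rail lies level in both forks (within 8 mm of laid-in height, 12 to 14 mm sideways, end knob outside its fork, at most 36 mm out), both bamboo boards hang from it by their slots between the forks, white board's slot within 30 mm of its start; all released and staying so (horizontal distance between fork_tip_end and rail_tip below 0.036 m and y of rail_tip in the frame of stand below -0.047 m and x of rail_tip in the frame of stand between -0.012 and 0.012 m and height (world z) of rail_tip between 0.192 and 0.208 m and height (world z) of rail_grip between 0.192 and 0.208 m and x of rail_grip in the frame of stand between -0.014 and 0.014 m and x of bamboo_in_slot in the frame of rail_grip between -0.036 and 0.036 m and z of bamboo_in_slot in the frame of rail_grip between -0.034 and 0.012 m and x of bamboo_out_slot in the frame of rail_grip between -0.036 and 0.036 m and z of bamboo_out_slot in the frame of rail_grip between -0.034 and 0.012 m and y of bamboo_in_slot in the frame of stand between -0.042 and 0.042 m and y of bamboo_out_slot in the frame of stand between -0.042 and 0.042 m and distance of white_slot from where it was at the start of the episode below 0.03 m); the robot touches nothing.
It fails at once if the gripper or arm touches a bamboo board (contact force between any of the fingers, the arm and bamboo_in above 0.5 N or contact force between any of the fingers, the arm and bamboo_out above 0.5 N).
It fails at once if the white board is shifted by more than 30 mm or comes off (distance of white_slot from where it was at the start of the episode above 0.03 m).
It fails at once if the canister, bottle opener or oil bottle is shifted by more than 20 mm or knocked over (distance of any of canister_mid, opener_mid, oil_mid from where it was at the start of the episode above 0.02 m).
It also fails if it takes over 67 s, if anything falls off the work surface, if the arm or the gripper's body presses on something with over 40 N, if the wrist force passes 120 N, or if a joint passes its speed limit or range.

## Working session

There is one attempt and no reset: what is moved stays moved. The work goes in short steps, Python scripts to look and compute and a tool call to move; the robot and the scene stay as the last step left them, time stands still between calls to the robot, and variables do not carry over. Pictures are saved under pics/ and viewed, and the job is handed in when it is done.

Besides the shell and the picture viewer there is one more tool, called after "Request:" as a command line: name --argument value ..., lists and objects as JSON in quotes. carry_out: Moves the arm, as the interface text tells. Its arguments: {"type":"object","properties":{"rows":{"type":"array","items":{"type":"array","items":{"type":"array","items":{"type":"number"}}}},"force":{"type":"number"}},"required":["rows"]}

```bash
mkdir -p pics; cat > h.py <<'E'
import numpy as np, cv2
from rig import telemetry, cams, manip, finder
from scipy.spatial.transform import Rotation as R
def shot(n,fn=None):
    p=cams.get_image(n)
    if fn: cv2.imwrite(f'pics/{fn}.png',p['image'][:,:,::-1])
    return p
def rot(p):
    a=np.array(p['attitude'],float)
    if a.shape==(3,3): return a
    return R.from_quat([a[1],a[2],a[3],a[0]]).as_matrix()
def ray(p,uv):
    K=np.array(p['camera_matrix']);d=np.linalg.inv(K)@[uv[0],uv[1],1]
    return np.array(p['eye']),rot(p)@d
def atz(p,uv,z):
    e,d=ray(p,uv);return e+d*(z-e[2])/d[2]
def proj(p,X):
    K=np.array(p['camera_matrix']);c=rot(p).T@(np.array(X)-p['eye']);q=K@c;return q[:2]/q[2]
def tri(l):
    A=np.zeros((3,3));b=np.zeros(3);rs=[]
    for p,uv in l:
        e,d=ray(p,uv);d=d/np.linalg.norm(d);M=np.eye(3)-np.outer(d,d);A+=M;b+=M@e;rs.append((M,e))
    x=np.linalg.solve(A,b);return x,[np.linalg.norm(M@(x-e)) for M,e in rs]
E
python3 - <<'E'
from h import *
s=telemetry.get_state();print({k:np.round(v,3) for k,v in s.items()})
for n in ['side','top','wrist']:
    p=shot(n,n+'0');print(n,np.round(p['camera_matrix'],1).tolist(),np.round(p['eye'],3),np.round(p['attitude'],3).tolist())
    for t in ['rail_grip','rail_tip','bamboo_in_slot','bamboo_out_slot','white_slot','hook_a','fridge','stand','fork_tip_end','fork_grip_end','canister_mid','opener_mid','oil_mid']:
        print(t,[(np.round(b['xy']).tolist(),round(b['confidence'],2)) for b in finder.boxes_of(p,t)[:4]])
print(manip.hold_point_z)
E
```

```text
{'clock': np.float64(0.0), 'qpos': array([-1.397,  0.277,  1.506, -0.   ,  1.361, -0.121]), 'qd': array([ 0.002,  0.001, -0.   , -0.   , -0.001,  0.   ]), 'effort': array([-3.0000e-03, -4.1678e+01, -2.4581e+01, -0.0000e+00,  1.1000e-02,
        0.0000e+00]), 'position': array([ 0.167, -0.55 ,  0.23 ]), 'ee_rot': array([-0.001,  0.803, -0.596, -0.001]), 'contact_force': array([ 0.81 ,  0.301, -0.119]), 'moment': array([-0.008, -0.05 ,  0.047]), 'width': np.float64(0.086)}
side [[491.9, 0.0, 318.8], [0.0, 491.9, 229.8], [0.0, 0.0, 1.0]] [0.433 0.985 0.829] [0.019, -0.043, 0.885, -0.463]
rail_grip [([430.0, 343.0], 0.86), ([327.0, 272.0], 0.66), ([319.0, 401.0], 0.61)]
rail_tip [([430.0, 349.0], 0.98), ([329.0, 266.0], 0.81), ([319.0, 404.0], 0.58)]
bamboo_in_slot [([362.0, 160.0], 0.93), ([322.0, 312.0], 0.33)]
bamboo_out_slot [([352.0, 184.0], 0.71)]
white_slot [([281.0, 174.0], 0.61), ([350.0, 185.0], 0.48)]
hook_a [([291.0, 138.0], 0.79), ([357.0, 148.0], 0.73)]
fridge [([335.0, 127.0], 0.96)]
stand [([322.0, 311.0], 0.97)]
fork_tip_end [([322.0, 310.0], 0.57)]
fork_grip_end []
cani
[... 499 characters left out ...]
([411.0, 178.0], 0.63)]
hook_a [([418.0, 263.0], 0.88), ([442.0, 177.0], 0.87)]
fridge [([518.0, 230.0], 0.57), ([386.0, 255.0], 0.54)]
stand [([278.0, 246.0], 0.88)]
fork_tip_end [([278.0, 250.0], 0.73)]
fork_grip_end [([278.0, 249.0], 0.73)]
canister_mid [([367.0, 259.0], 0.65)]
opener_mid [([377.0, 184.0], 0.65)]
oil_mid [([269.0, 155.0], 0.57), ([279.0, 249.0], 0.51)]
wrist [[386.5, 0.0, 319.0], [0.0, 386.5, 238.2], [0.0, 0.0, 1.0]] [ 0.235 -0.529  0.373] [0.115, 0.795, -0.59, -0.085]
rail_grip []
rail_tip []
bamboo_in_slot []
bamboo_out_slot []
white_slot []
hook_a []
fridge [([237.0, 23.0], 0.93)]
stand []
fork_tip_end []
fork_grip_end []
canister_mid []
opener_mid []
oil_mid []
0.0187
```

View pics/side0.png

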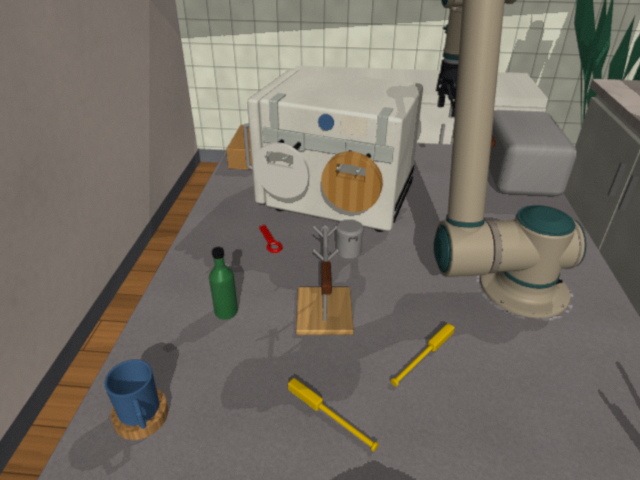

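View pics/top0.png

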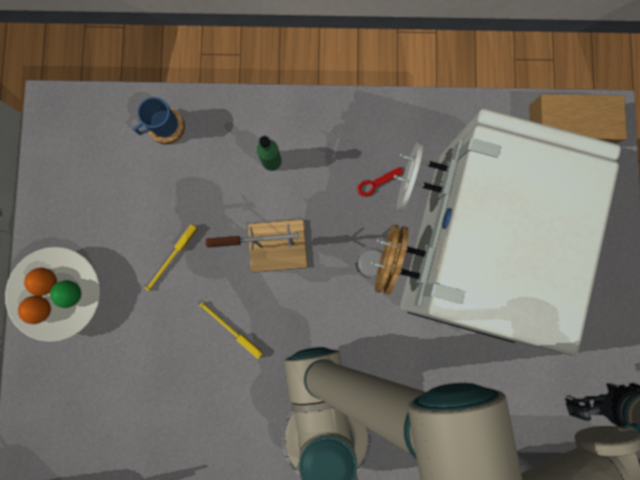

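```bash
python3 -c "
import cv2
a=cv2.imread('pics/side0.png')[110:410,200:460];cv2.imwrite('pics/side0z.png',cv2.resize(a,None,fx=2,fy=2,interpolation=3)[:600])
a=cv2.imread('pics/top0.png')[130:360,150:460];cv2.imwrite('pics/top0z.png',cv2.resize(a,None,fx=2.5,fy=2.5,interpolation=3))"
```

```text
(no output)
```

View pics/side0z.png

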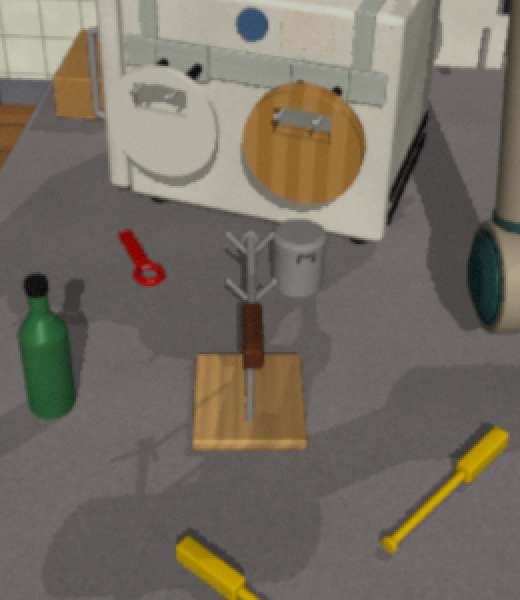

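View pics/top0z.png

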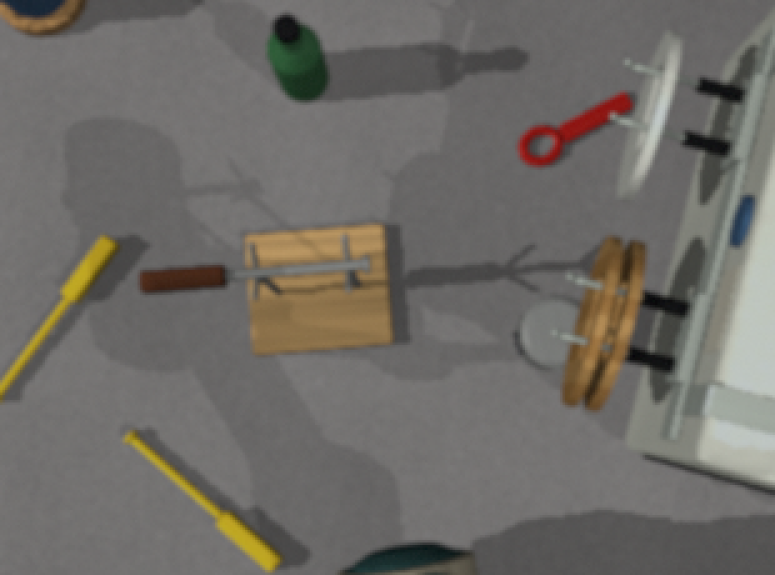

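Both views show the rail's brown handle on the stand. In the top view the handle is near (223,242) and the tip near (298,235), pointing at the fridge. The two bamboo boards are on the right-hand hook, with the canister under them at (367,263), and the white board is on the left-hand hook. The yellow rails are decoys. Next I'll turn these pixels into positions.

```bash
python3 - <<'E'
from h import *
s=shot('side');t=shot('top')
z=lambda x,y:((x)/2.5+150-.3,(y)/2.5+130-.3)
zs=lambda x,y:(x/2+200-.25,y/2+110-.25)
print('handle',atz(t,z(183,279),.212),'tip',atz(t,z(370,263),.2))
print('tri handle',tri([(t,z(183,279)),(s,zs(253,335))]))
print('base corners top',[np.round(atz(t,z(*c),.016),3).tolist() for c in [(245,235),(385,225),(392,345),(254,354)]])
print('base corners side',[np.round(atz(s,zs(*c),.016),3).tolist() for c in [(197,355),(301,355),(305,442),(193,442)]])
print('prong tips a',[np.round(atz(t,z(*c),.264),3).tolist() for c in [(571,280),(558,337)]])
print('prong tips b',[np.round(atz(t,z(*c),.264),3).tolist() for c in [(629,64),(614,120)]])
print('boards top edge', [np.round(atz(t,z(*c),.283),3).tolist() for c in [(600,320),(624,322)]])
print('bamboo out ends z.24',[np.round(atz(t,z(*c),.24),3).tolist() for c in [(611,240),(573,402)]])
print('bamboo in ends z.24',[np.round(atz(t,z(*c),.24),3).tolist() for c in [(637,245),(596,407)]])
print('canister',atz(t,z(548,332),.085),'opener',atz(t,z(580,120),.006),'oil',atz(t,z(287,28),.185))
print('fridge top corner',atz(t,(480,112),.36),atz(t,(404,305),.36))
E
```

```text
handle [0.48417049 0.24066375 0.212     ] tip [0.50244223 0.07327025 0.2       ]
tri handle (array([0.48508227, 0.24338348, 0.19821189]), [np.float64(0.000497963508583372), np.float64(0.0004979635085832931)])
base corners top [[0.552, 0.215, 0.016], [0.565, 0.066, 0.016], [0.437, 0.056, 0.016], [0.426, 0.202, 0.016]]
base corners side [[0.565, 0.074, 0.016], [0.437, 0.061, 0.016], [0.427, 0.207, 0.016], [0.551, 0.219, 0.016]]
prong tips a [[0.483, -0.102, 0.264], [0.434, -0.091, 0.264]]
prong tips b [[0.673, -0.153, 0.264], [0.623, -0.14, 0.264]]
boards top edge [[0.447, -0.124, 0.283], [0.446, -0.145, 0.283]]
bamboo out ends z.24 [[0.521, -0.14, 0.24], [0.379, -0.107, 0.24]]
bamboo in ends z.24 [[0.517, -0.163, 0.24], [0.375, -0.127, 0.24]]
canister [ 0.44890699 -0.10129449  0.085     ] opener [ 0.68502066 -0.14364904  0.006     ] oil [0.72621191 0.15624425 0.185     ]
fridge top corner [ 0.73702527 -0.29481825  0.36      ] [ 0.35080985 -0.14037316  0.36      ]
```

```bash
python3 -c "
import cv2
a=cv2.imread('pics/side0.png')[120:230,240:400];cv2.imwrite('pics/side0y.png',cv2.resize(a,None,fx=5,fy=5,interpolation=2))
a=cv2.imread('pics/top0.png')[210:310,350:450];cv2.imwrite('pics/top0y.png',cv2.resize(a,None,fx=6,fy=6,interpolation=2))"
```

```text
(no output)
```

View pics/side0y.png

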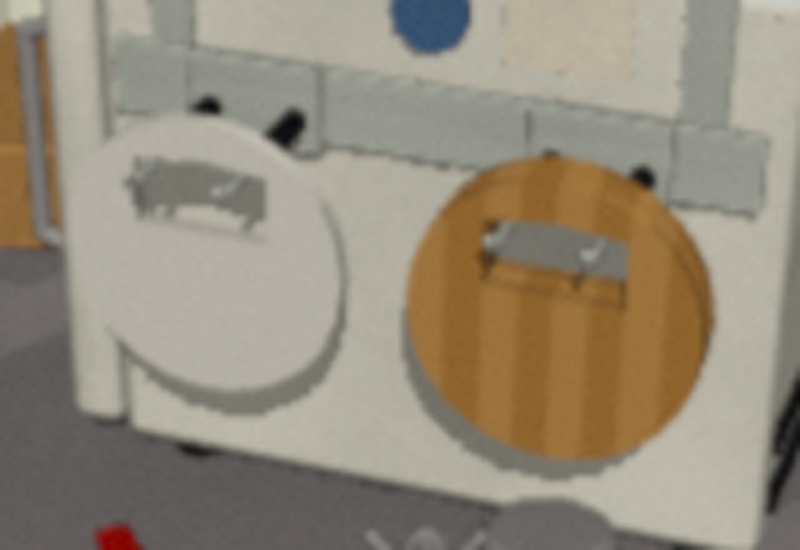

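View pics/top0y.png

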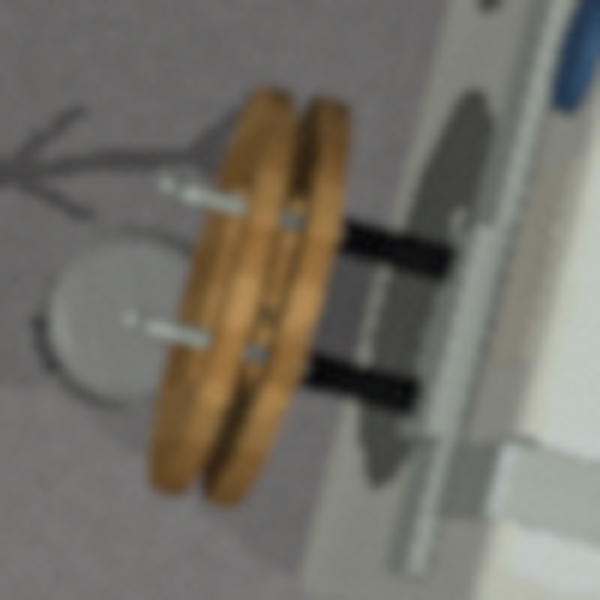

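Request:
carry_out --rows '[[[1,0,0,4.5,0],[1,0,0,4.5,0],[1,0,0,4.5,0],[1,0,0,4.5,0],[1,0,0,4.5,0],[1,0.3,1.5,3,0],[1,0.8,3.5,0,0.12],[1,0.8,3.5,0,0.12],[1,0.8,3.5,0,0.12],[1,0.8,3.5,0,0.12],[1,0.8,3.5,0,0.12],[1,0.8,3.5,0,0.12]]]'

```text
clock: 3.4
position: [0.2181, -0.3237, 0.4864]
ee_rot: [0.0, 0.962, -0.272, 0.0]
contact_force: [0.3, 0.0, 0.4]
width: 0.0856
```

Request:
carry_out --rows '[[[1,1.5,4,0,0.06],[1,1.5,4,0,0.06],[1,1.5,4,0,0.06],[1,1.5,4,0,0.06],[1,2,4,0,0.06],[1,2,4,0,0.06],[1,2,4,0,0.06],[1,2,4,0,0.06],[1,2.5,4,0,0.06],[1,2.5,4,-1,0.06],[1,2.5,4,-1,0.05],[1,2,4,-2,0]]]'

```text
clock: 4.6
position: [0.4545, 0.1569, 0.4469]
ee_rot: [-0.0, 0.999, 0.048, 0.002]
contact_force: [0.3, -0.4, -1.3]
width: 0.0854
```

Request:
carry_out --rows '[[[1,1.5,4,-2,0],[1,0.9,3.5,-2,0],[1,0,0,0,0],[1,0,0,0,0]]]'

```text
clock: 5.0
position: [0.4768, 0.2301, 0.4056]
ee_rot: [0.001, 0.999, 0.048, -0.001]
contact_force: [-0.2, -0.4, 1.0]
width: 0.0856
```

```bash
python3 - <<'E'
from h import *
p=shot('wrist','w1');print(np.round(p['eye'],3),rot(p).round(3))
s=telemetry.get_state();print(s['position'],s['ee_rot'],s['qpos'],s['clock'])
for X in [(0.486,.243,.212),(0.5008,.0735,.2)]: print(proj(p,X))
E
```

```text
[0.47  0.302 0.547] [[ 0.996  0.091  0.025]
 [ 0.094 -0.955 -0.283]
 [-0.002  0.284 -0.959]]
[0.47698956 0.22941886 0.40665408] [3.75628251e-04 9.98889934e-01 4.71036204e-02 8.62160687e-05] [ 3.17348236e-01  1.58757437e-01  1.24001788e+00 -7.81564284e-04
  1.74285166e+00  2.22972320e-01] 5.05
[331.55554928 195.41448417]
[328.4481126 356.783997 ]
```

View pics/w1.png

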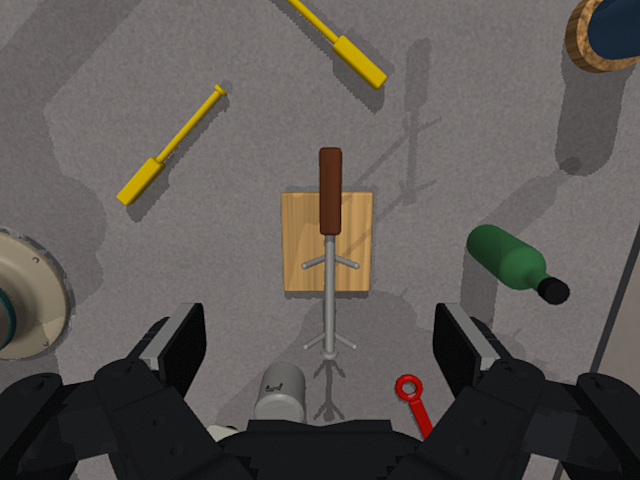

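```bash
python3 - <<'E'
from h import *
p=shot('wrist','w1b')
im=cv2.cvtColor(p['image'],cv2.COLOR_RGB2HSV)
m=((im[:,:,0]<12)&(im[:,:,1]>120)&(im[:,:,2]<140)&(im[:,:,2]>25)).astype(np.uint8)
n,l,st,c=cv2.connectedComponentsWithStats(m);i=1+np.argmax(st[1:,4]);print(st[i],c[i])
a=atz(p,c[i],.208);b=atz(p,(329.8,355),.2);print(a,b,a-b,np.degrees(np.arctan2(*(a-b)[:2])))
y0,h=st[i][1],st[i][3]
for r in (y0,y0+h): print(atz(p,(330.5,r),.212),atz(p,(330.5,r),.200))
E
```

```text
[ 319  147   22   87 1830] [329.33387978 189.20928962]
[0.48427806 0.24685224 0.208     ] [0.50242368 0.07444562 0.2       ] [-0.01814562  0.17240662  0.008     ] -6.008202455020045
[0.48146773 0.28340423 0.212     ] [0.48188214 0.28276929 0.2       ]
[0.48926222 0.20705572 0.212     ] [0.48995462 0.20369785 0.2       ]
```

Request:
carry_out --rows '[[[1,0.8,1.5,-3,0.01],[1,0,0,-4,0],[1,0,0,-4,0],[1,0,0,-4,0],[1,0,0,-4,0],[1,0,0,-2.4,0],[1,0,0,-1,0],[1,0,0,0,0],[1,0,0,0,0]]]' --force 80

```text
clock: 6.0
position: [0.4865, 0.2447, 0.1843]
ee_rot: [-0.0, 0.999, 0.052, 0.002]
contact_force: [-0.3, 0.3, 1.5]
width: 0.0852
```

Request:
carry_out --rows '[[[-1,-0.1,0,-0.3,0],[-1,0,0,0,0],[-1,0,0,0,0],[-1,0,0,0,0],[-1,0,0,0,0],[-1,0,0,0,0],[-1,0,0,0,0],[-1,0,0,0,0],[-1,0,0,0,0],[-1,0,0,0,0]]]' --force 90

```text
clock: 7.0
position: [0.4845, 0.2449, 0.1796]
ee_rot: [-0.0, 0.999, 0.052, 0.001]
contact_force: [1.5, 0.5, 2.8]
width: 0.0189
```

```bash
python3 - <<'E'
from h import *
p=shot('wrist','w2');s=shot('side','s2')
print(telemetry.get_state())
a=s['image'][200:360,220:420,::-1];cv2.imwrite('pics/s2z.png',cv2.resize(a,None,fx=4,fy=4,interpolation=2)[:600])
E
```

```text
{'clock': 7.1, 'qpos': array([ 3.39920241e-01,  2.61941518e-01,  1.65848809e+00, -2.47876564e-05,
        1.22016362e+00,  2.35865795e-01]), 'qd': array([-8.50502630e-04, -5.39935873e-04,  1.59366759e-03,  2.53637710e-03,
        9.35297741e-04, -3.63975058e-05]), 'effort': array([-1.94136151e-01, -3.83776224e+01, -2.14904451e+01,  3.59080348e-02,
        5.26782386e-01,  2.79746507e-02]), 'position': array([0.48442132, 0.2449172 , 0.17952561]), 'ee_rot': array([-1.30721879e-04,  9.98646543e-01,  5.20079938e-02,  4.82451769e-04]), 'contact_force': array([1.42289599, 0.92688389, 2.48741739]), 'moment': array([-0.0252026 , -0.20968654, -0.01614052]), 'width': 0.018691429396577124}
```

View pics/w2.png

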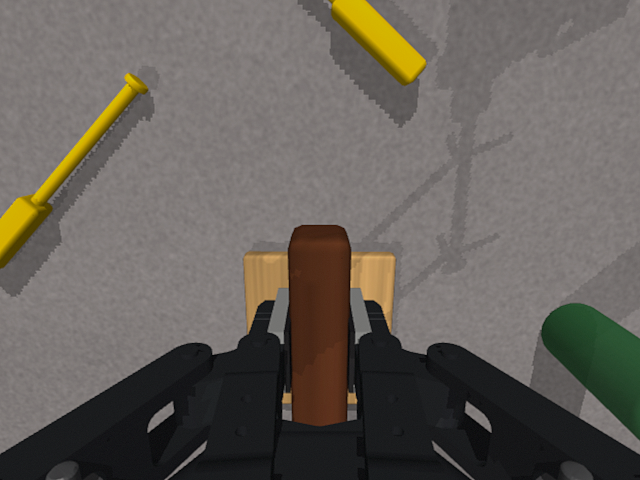

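View pics/s2.png

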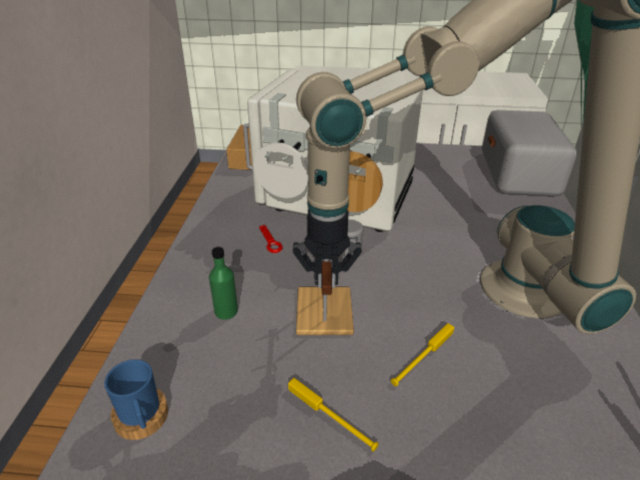

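Request:
carry_out --rows '[[[-1,0,0,1.5,0],[-1,0,0,2,0],[-1,0,0,2,0],[-1,0,0,1,0],[-1,0,0,0,0],[-1,0,0,0,0]]]' --force 90

```text
clock: 7.7
position: [0.4833, 0.2445, 0.2433]
ee_rot: [0.0, 0.999, 0.052, -0.001]
contact_force: [-0.4, -0.3, -1.4]
width: 0.0186
```

```bash
python3 - <<'E'
from h import *
t=shot('top','t3');s=shot('side','s3')
a=t['image'][130:330,200:460,::-1];cv2.imwrite('pics/t3z.png',cv2.resize(a,None,fx=3,fy=3,interpolation=2))
a=s['image'][120:320,240:440,::-1];cv2.imwrite('pics/s3z.png',cv2.resize(a,None,fx=3,fy=3,interpolation=2))
P=atz(t,(350+415/6,210+575/6),.3);Q=atz(t,(350+560/6,210+10/6),.3);d=Q-P;print(d,np.degrees(np.arctan2(d[1],d[0])))
st=telemetry.get_state();print(st['position'],st['ee_rot'],st['width'],st['contact_force'])
E
```

```text
[ 0.19560209 -0.05203766  0.        ] -14.897804087457676
[0.48321973 0.24447027 0.24295277] [ 3.60219548e-04  9.98650022e-01  5.19256962e-02 -1.31404614e-03] 0.01881809929922127 [-0.28186187  0.26356828 -1.41654877]
```

View pics/t3z.png

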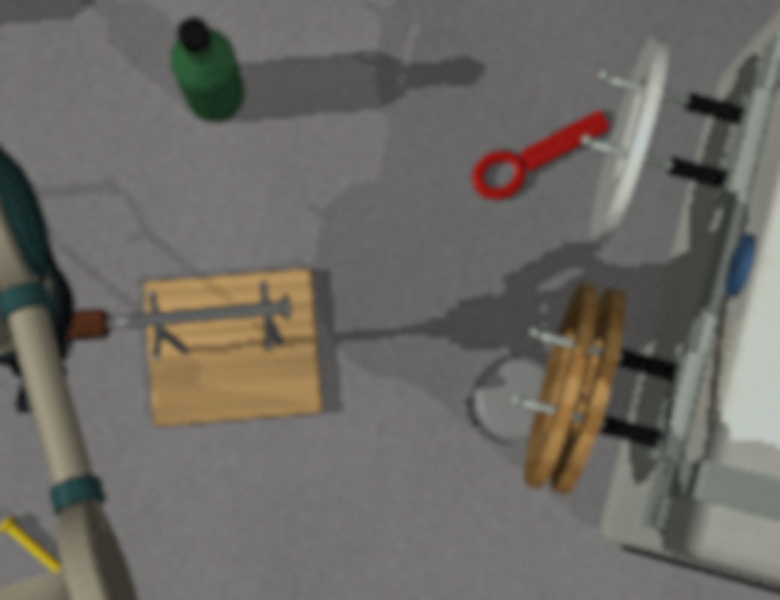

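View pics/s3z.png

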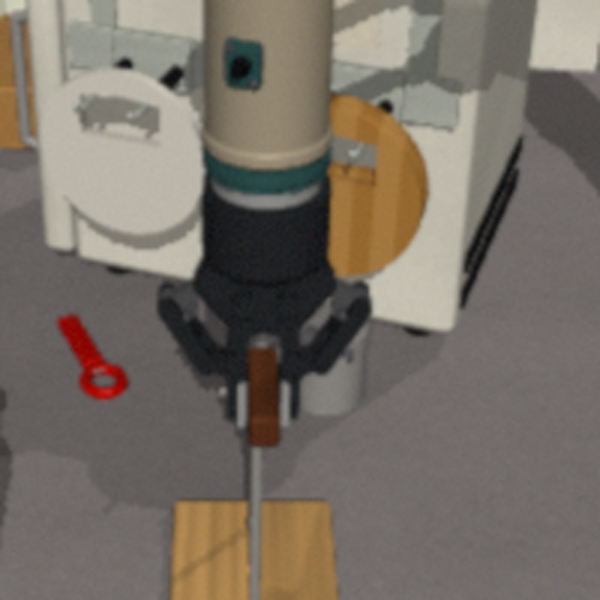

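Request:
carry_out --rows '[[[-1,0.3,-0.5,0,-0.07],[-1,0.5,-1.5,0,-0.1],[-1,0.5,-2.5,0,-0.1],[-1,0.5,-3,0,-0.09],[-1,0.4,-3,0,0],[-1,0.3,-2.5,0,0],[-1,0,-1.5,0,0],[-1,0,-0.7,0,0],[-1,0,0,0,0],[-1,0,0,0,0]]]'

```text
clock: 8.8
position: [0.5089, 0.0936, 0.2442]
ee_rot: [-0.0, 0.992, -0.128, -0.0]
contact_force: [0.6, 0.4, -0.6]
width: 0.0189
```

```bash
python3 - <<'E'
from h import *
t=shot('top','t4');s=shot('side','s4')
a=t['image'][200:300,330:460,::-1];cv2.imwrite('pics/t4z.png',cv2.resize(a,None,fx=6,fy=6,interpolation=2))
a=s['image'][120:320,240:440,::-1];cv2.imwrite('pics/s4z.png',cv2.resize(a,None,fx=3,fy=3,interpolation=2))
st=telemetry.get_state();print(st['position'],st['ee_rot'],st['width'],st['contact_force'])
p=st['position'];R_=R.from_quat(np.roll(st['ee_rot'],-1)).as_matrix();print(np.degrees(np.arctan2(R_[1,0],R_[0,0])))
E
```

```text
[0.50895946 0.09376468 0.24430308] [-2.87033018e-04  9.91891061e-01 -1.27090678e-01 -1.06269407e-05] 0.018746553423133472 [-0.27007536  0.34863456 -1.13736048]
-14.603010863813711
```

View pics/t4z.png

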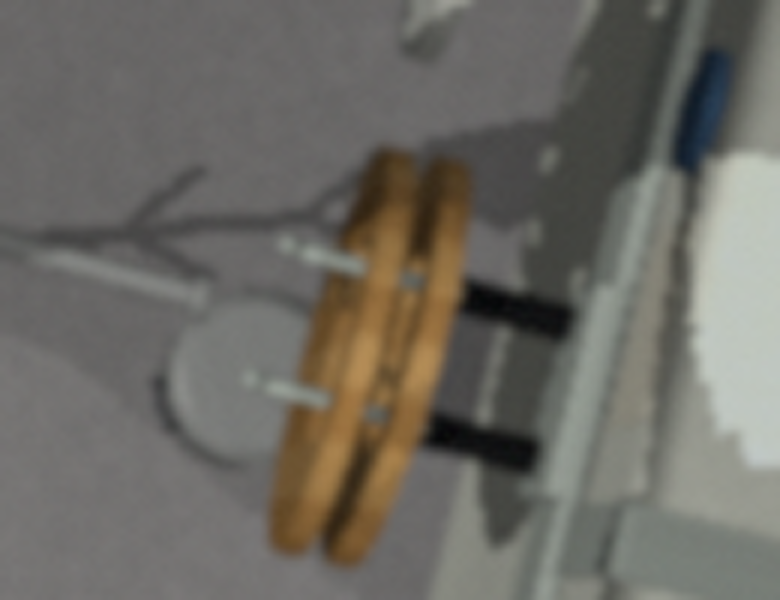

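View pics/s4z.png

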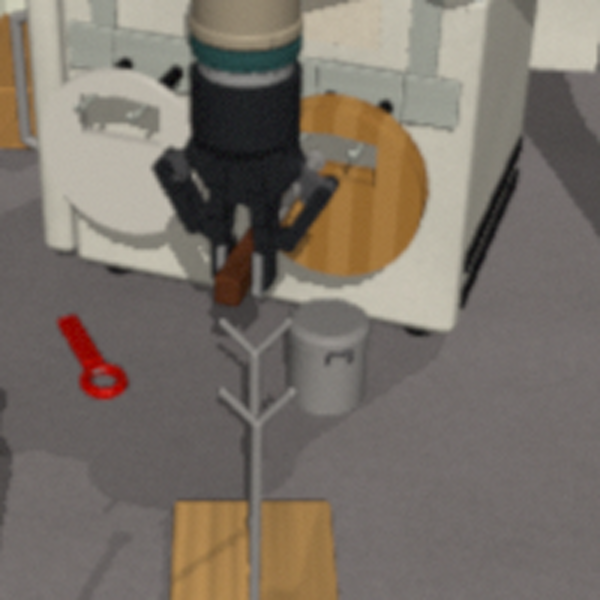

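Request:
carry_out --rows '[[[-1,0,-1.2,-0.2,0],[-1,-0.3,-1.2,-0.8,0],[-1,-0.3,-0.8,-1.2,0],[-1,0,0,-0.2,0],[-1,0,0,0,0],[-1,0,0,0,0]]]'

```text
clock: 9.5
position: [0.5034, 0.0607, 0.2206]
ee_rot: [-0.0, 0.992, -0.128, 0.0]
contact_force: [-0.7, -0.1, -0.8]
width: 0.0189
```

```bash
cat > look.py <<'E'
from h import *
import sys
k=sys.argv[1]
t=shot('top');s=shot('side');w=shot('wrist','w'+k)
a=t['image'][200:300,330:460,::-1];cv2.imwrite(f'pics/t{k}z.png',cv2.resize(a,None,fx=6,fy=6,interpolation=2))
a=s['image'][120:270,290:440,::-1];cv2.imwrite(f'pics/s{k}z.png',cv2.resize(a,None,fx=4,fy=4,interpolation=2))
st=telemetry.get_state();print(st['clock'],st['position'].round(4),st['width'],st['contact_force'],st['moment'])
E
python3 look.py 5
```

```text
9.65 [0.5035 0.061  0.2208] 0.01905166864862718 [-0.01332775  0.0113152  -1.07931277] [ 0.0842762  -0.03719989 -0.04979919]
```

View pics/t5z.png

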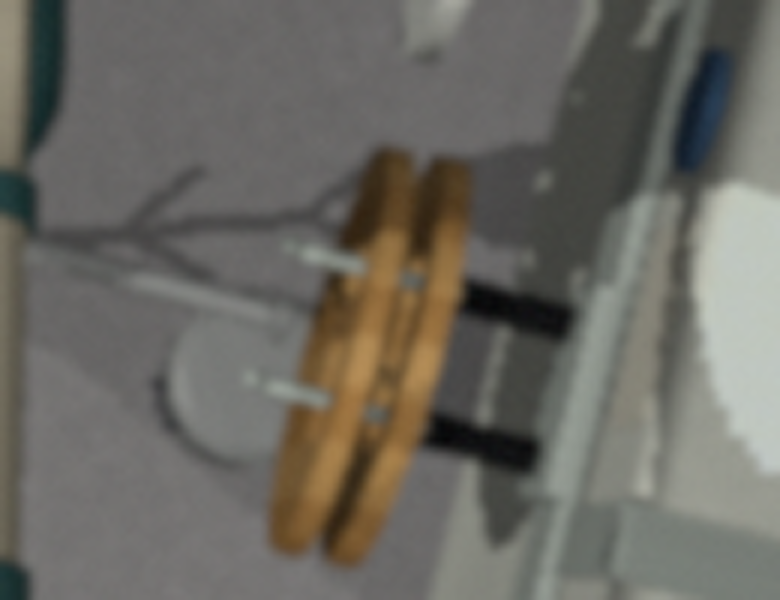

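View pics/s5z.png

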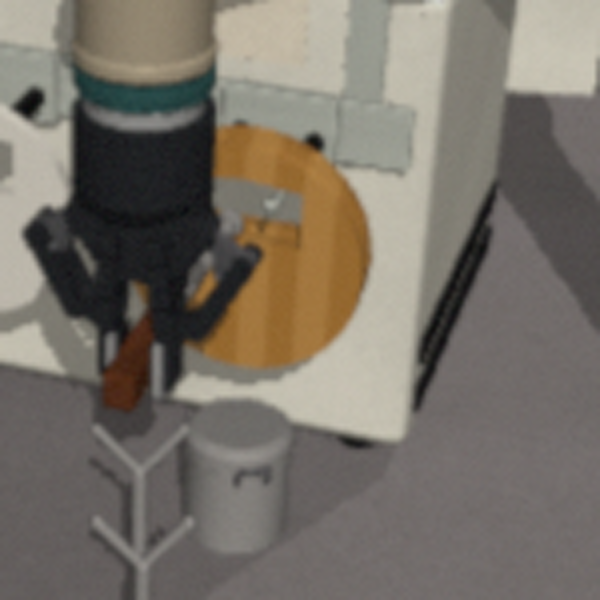

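View pics/w5.png

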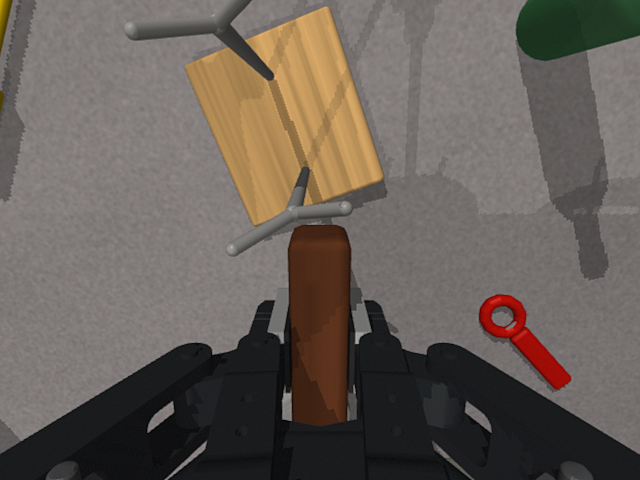

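```bash
python3 - <<'E'
from h import *
t=shot('top')
n=np.array([.254,.967]);tt=np.array([.967,-.254])
k=lambda x,y:(330+x/6-.4,200+y/6-.4)
a=atz(t,k(288,320),.245)[:2];b=atz(t,k(287,243),.264)[:2];c=atz(t,k(249,378),.264)[:2]
M=(b+c)/2;print(a,b,c,M,(a-M)@n,(a-M)@tt, np.linalg.norm(b-c), np.degrees(np.arctan2(*(c-b)[::-1])))
E
```

```text
[ 0.46000348 -0.10353369] [ 0.48606316 -0.10082484] [ 0.43752444 -0.0873401 ] [ 0.4617938  -0.09408247] -0.009594072892609367 0.0006693755402147722 0.05037703699495541 164.47396719164902
```

Request:
carry_out --rows '[[[-1,-0.3,-1,0,0],[-1,-0.3,-1.2,0,0],[-1,-0.3,-1.2,0,0],[-1,-0.3,-1.1,0,0],[-1,0,0,0,0]]]'

```text
clock: 10.2
position: [0.4906, 0.014, 0.2204]
ee_rot: [0.0, 0.992, -0.129, -0.0]
contact_force: [-0.5, -0.5, -0.2]
width: 0.0186
```

Request:
carry_out --rows '[[[-1,-0.3,-1,0,0],[-1,-0.3,-1.2,0,0],[-1,-0.3,-1.1,0,0],[-1,-0.2,-0.9,0,0],[-1,0,0,0,0],[-1,0,0,0,0]]]'

```text
clock: 10.8
position: [0.4801, -0.0264, 0.2203]
ee_rot: [-0.0, 0.992, -0.128, 0.0]
contact_force: [1.1, 0.3, -1.5]
width: 0.0188
```

```bash
python3 look.py 6
```

```text
10.95 [ 0.4802 -0.0259  0.2203] 0.018624520205288885 [-0.5645966   0.66582478 -1.369901  ] [ 0.09969622 -0.05513143 -0.00216055]
```

View pics/t6z.png

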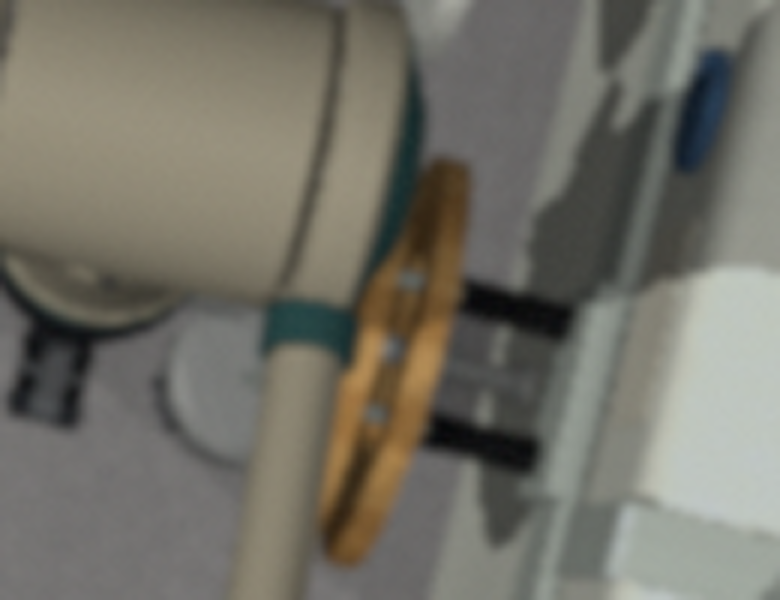

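View pics/s6z.png

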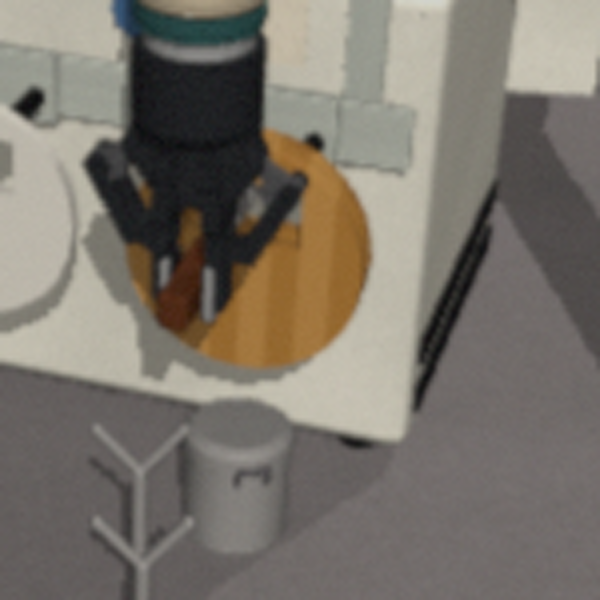

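Request:
carry_out --rows '[[[-1,0,0,0.5,0],[-1,0,0,0.5,0],[-1,0,0,0.5,0],[-1,0,0,0.4,0],[-1,0,0,0.4,0],[-1,0,0,0.4,0],[-1,0,0,0.4,0],[-1,0,0,0,0],[-1,0,0,0,0],[-1,0,0,0,0]]]' --force 110

```text
clock: 11.95
position: [0.4799, -0.0262, 0.2511]
ee_rot: [-0.0, 0.992, -0.128, -0.0]
contact_force: [0.5, 0.1, -4.0]
width: 0.0185
```

```bash
python3 look.py 7
```

```text
12.1 [ 0.4799 -0.0262  0.2511] 0.01860251144575197 [ 0.25257199  0.4001488  -2.88797812] [ 0.39451338 -0.11989933 -0.00529133]
```

View pics/t7z.png

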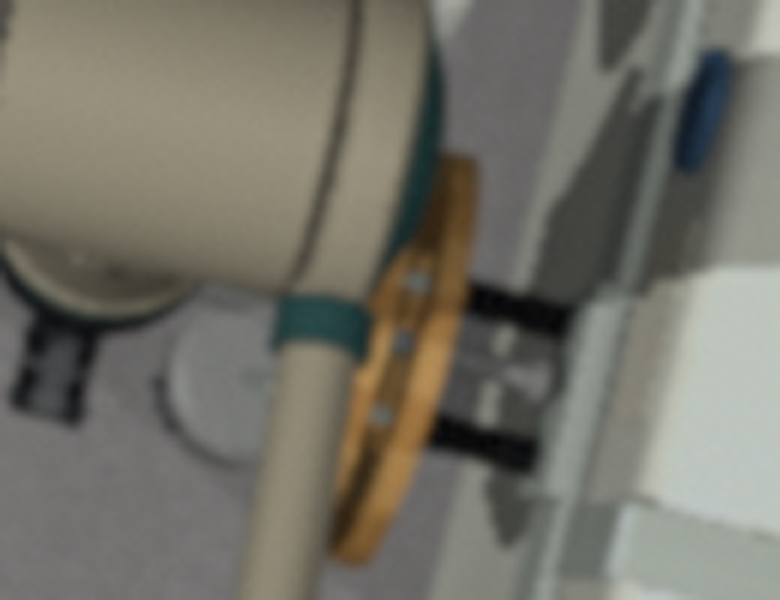

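View pics/s7z.png

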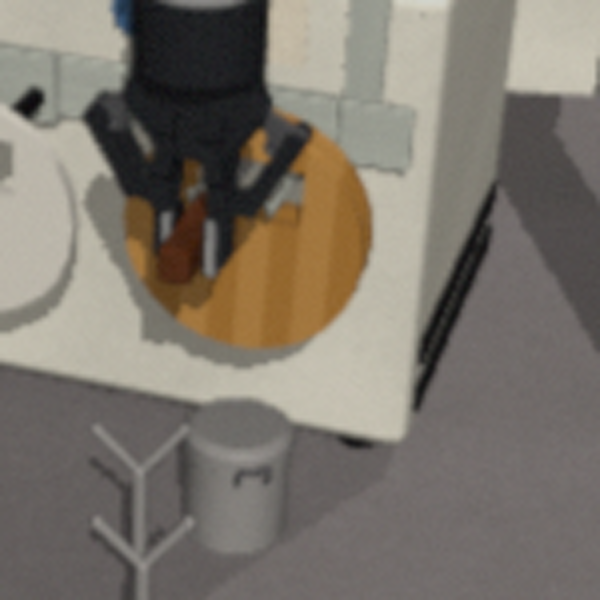

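View pics/w7.png

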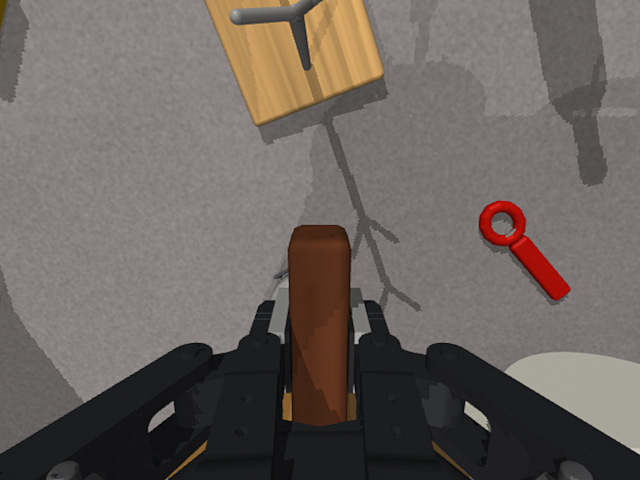

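Request:
carry_out --rows '[[[-1,0,0,0.4,0],[-1,0.1,0.3,0,0],[-1,0.2,0.6,0,0],[-1,0.2,0.8,0,0],[-1,0.2,0.8,0,0],[-1,0.2,0.8,0,0],[-1,0.2,0.8,0,0],[-1,0.2,0.6,0,0],[-1,0.1,0.3,0,0],[-1,0,0,0,0]]]'

```text
clock: 13.1
position: [0.4942, 0.0242, 0.2553]
ee_rot: [0.0, 0.992, -0.127, 0.0]
contact_force: [0.2, -0.6, -4.5]
width: 0.0186
```

```bash
python3 look.py 8
```

```text
13.25 [0.494  0.0235 0.2553] 0.018603652741657054 [ 0.25477767  0.14802804 -3.94990833] [ 0.37536289 -0.10514962  0.04535136]
```

View pics/t8z.png

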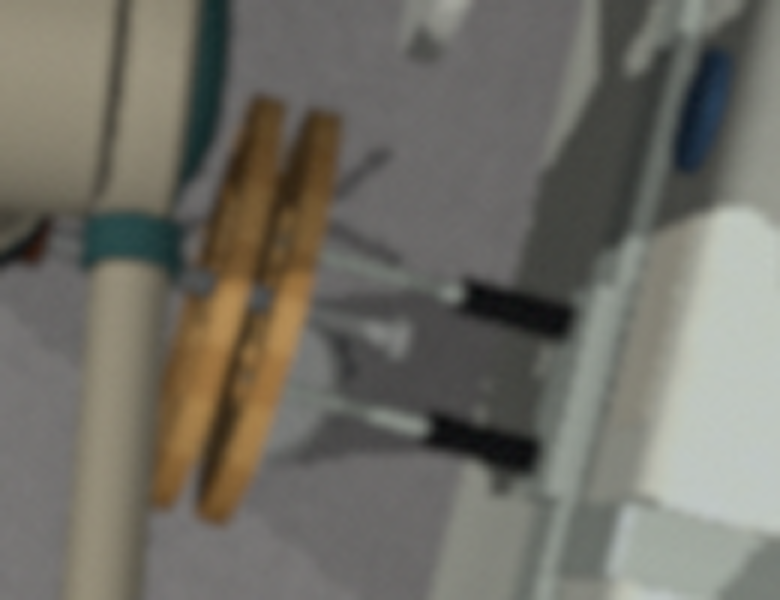

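View pics/s8z.png

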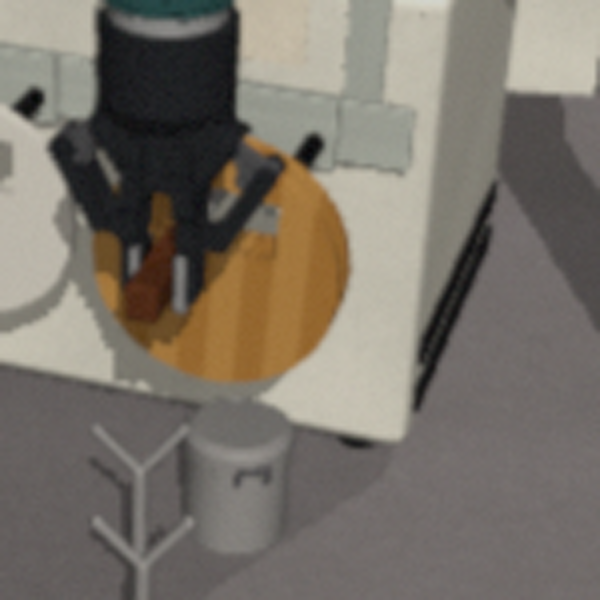

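Request:
carry_out --rows '[[[-1,0.1,0.3,0,0],[-1,0.2,0.6,0,0],[-1,0.2,0.8,0,0],[-1,0.2,0.8,0,0],[-1,0.2,0.8,0,0],[-1,0.2,0.8,0,0],[-1,0.2,0.7,0.3,0],[-1,0.2,0.5,0.6,0],[-1,0.1,0.3,1,0],[-1,0,0,1,0],[-1,0,0,0.5,0],[-1,0,0,0,0]]]'

```text
clock: 14.45
position: [0.5107, 0.0795, 0.2907]
ee_rot: [-0.0, 0.992, -0.128, 0.001]
contact_force: [0.0, -0.9, -3.4]
width: 0.0187
```

```bash
python3 look.py 9;python3 - <<'E'
from h import *
s=shot('side','s9');t=shot('top','t9')
E
```

```text
14.6 [0.5098 0.0795 0.2891] 0.018439964184880805 [ 0.69801046 -0.64528699 -4.47729183] [ 0.34316437 -0.13206934 -0.00635689]
```

View pics/t9.png

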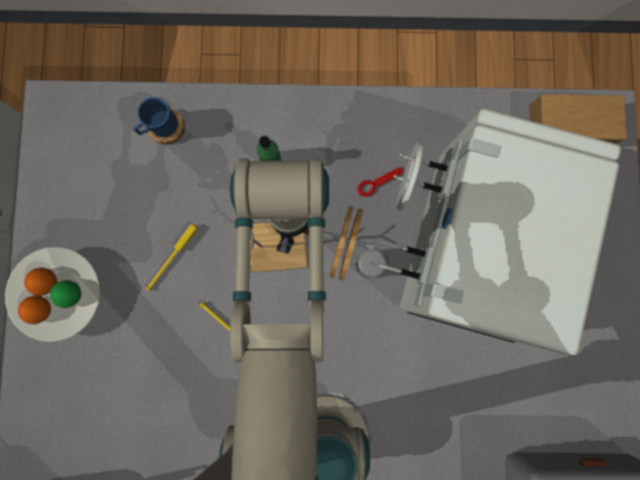

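View pics/s9.png

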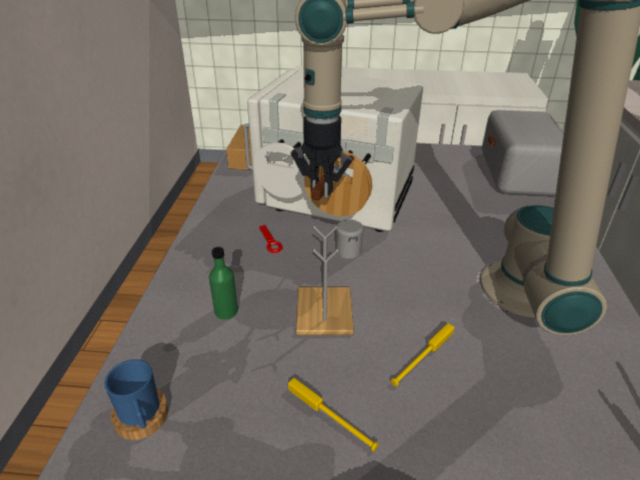

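Request:
carry_out --rows '[[[-1,0,0,0.5,0],[-1,0,0,1,0],[-1,0,0,1.5,0],[-1,0,0,1.5,0],[-1,0,0,1.5,0],[-1,0,0,1.5,0],[-1,0,0,1,0],[-1,0,0.3,0.5,0.02],[-1,-0.1,0.6,0,0.03],[-1,-0.2,1,0,0.03],[-1,-0.2,1,0,0.03],[-1,-0.2,1,0,0.03]]]'

```text
clock: 15.9
position: [0.5025, 0.1199, 0.3787]
ee_rot: [-0.0, 0.998, -0.056, -0.001]
contact_force: [0.0, 0.2, -3.5]
width: 0.0185
```

Request:
carry_out --rows '[[[-1,-0.2,1.2,0,0.03],[-1,-0.2,1.4,0,0.03],[-1,-0.2,1.4,0,0.03],[-1,-0.2,1.4,0,0.03],[-1,-0.2,1.4,0,0.03],[-1,-0.2,1.4,0,0.03],[-1,-0.2,1.4,0,0.02],[-1,-0.2,1.2,0,0.02],[-1,-0.2,0.9,0,0],[-1,0,0.5,0,0],[-1,0,0.2,0,0],[-1,0,0,0,0]]]'

```text
clock: 17.1
position: [0.4852, 0.2427, 0.3793]
ee_rot: [0.0, 0.999, 0.052, 0.0]
contact_force: [-0.4, -0.7, -3.5]
width: 0.0184
```

```bash
cat > look2.py <<'E'
from h import *
import sys
k=sys.argv[1]
t=shot('top');s=shot('side');w=shot('wrist','w'+k)
a=t['image'][150:350,180:440,::-1];cv2.imwrite(f'pics/t{k}z.png',cv2.resize(a,None,fx=3,fy=3,interpolation=2))
a=s['image'][100:360,220:440,::-1];cv2.imwrite(f'pics/s{k}z.png',cv2.resize(a,None,fx=2.3,fy=2.3,interpolation=2))
st=telemetry.get_state();print(st['clock'],st['position'].round(4),st['ee_rot'],st['width'],st['contact_force'],st['moment'])
print(np.degrees(2*np.arctan2(st['ee_rot'][2],st['ee_rot'][1])))
E
python3 look2.py 10
```

```text
17.25 [0.4852 0.2423 0.3793] [1.77799106e-04 9.98667524e-01 5.16056237e-02 6.47892374e-05] 0.018389913522458706 [-0.27805358  0.41404285 -3.88457883] [ 0.3753048  -0.00904666  0.0550631 ]
5.91619691049195
```

View pics/t10z.png

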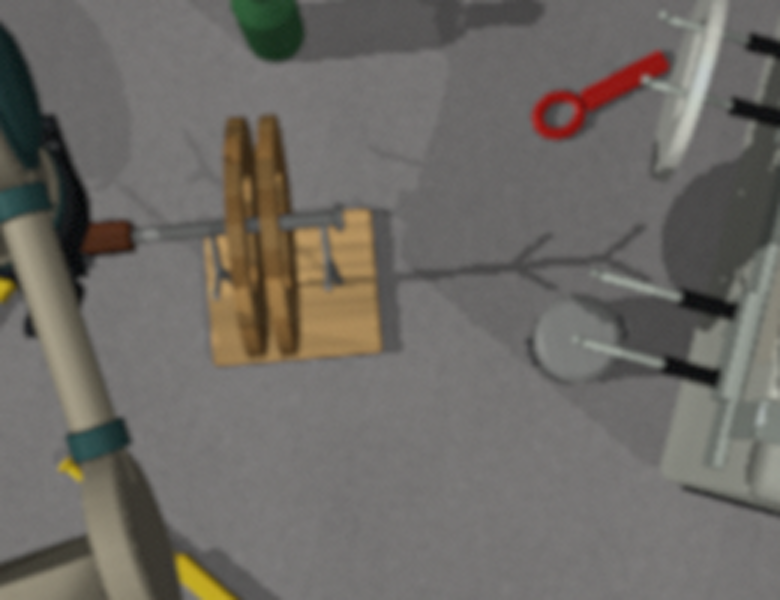

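View pics/s10z.png

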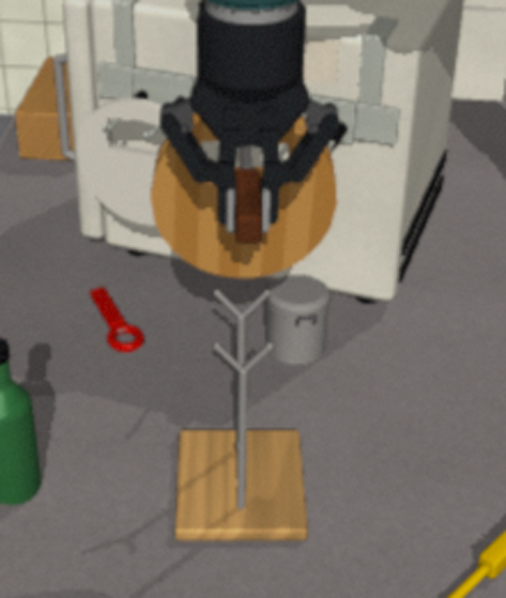

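View pics/w10.png

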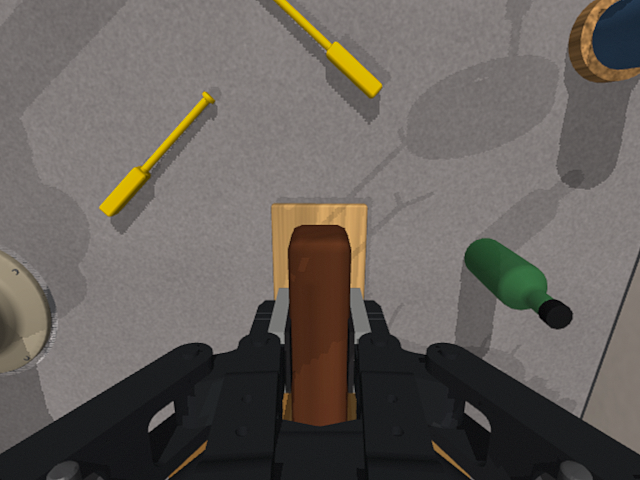

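Request:
carry_out --rows '[[[-1,-0.1,0.4,-0.5,0],[-1,0,0,-1,0],[-1,0,0,-1,0],[-1,0,0,-1,0],[-1,0,0,-1,0],[-1,0,0,-1,0],[-1,0,0,-0.5,0],[-1,0,0,0,0]]]'

```text
clock: 18.05
position: [0.4837, 0.2466, 0.3183]
ee_rot: [0.0, 0.999, 0.052, -0.001]
contact_force: [0.3, 0.4, -3.1]
width: 0.0187
```

```bash
python3 look2.py 11
```

```text
18.2 [0.4844 0.2469 0.3198] [-1.53190255e-04  9.98647624e-01  5.19861204e-02  5.85272399e-04] 0.018476194542934914 [-0.48475555  0.35921543 -3.09850659] [0.35756283 0.00898128 0.01323574]
5.959858212655021
```

View pics/t11z.png

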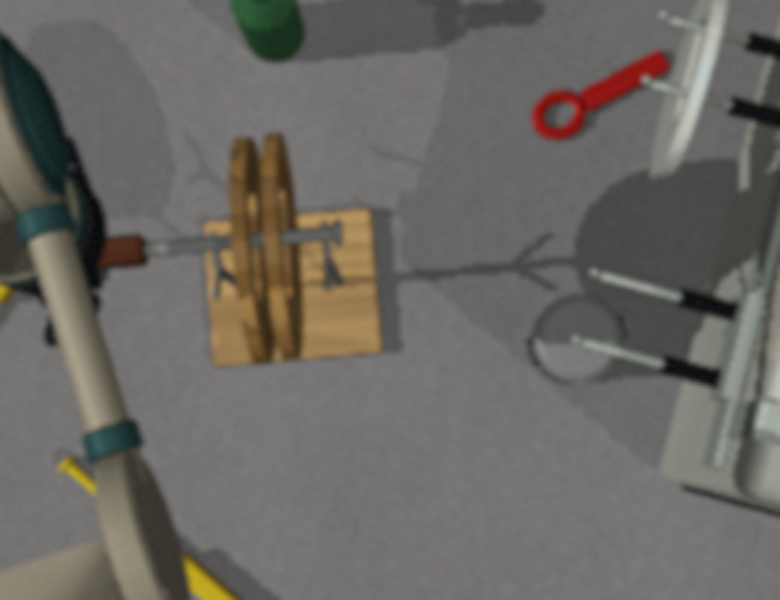

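View pics/s11z.png

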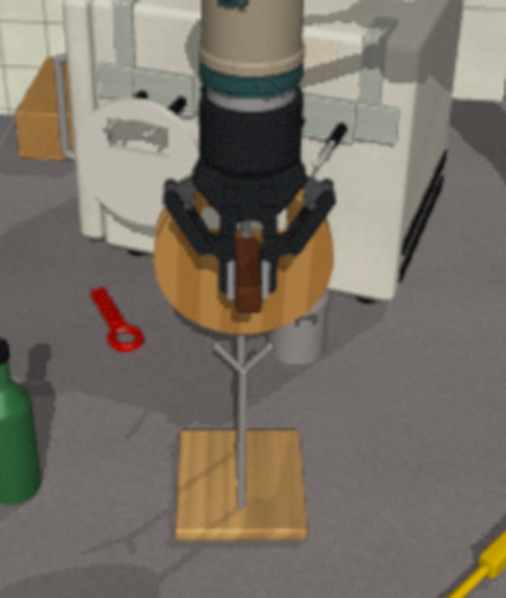

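Request:
carry_out --rows '[[[-1,0,0,-0.5,0],[-1,0,0,-1,0],[-1,0,0,-1.2,0],[-1,0,0,-1.2,0],[-1,0,0,-1.2,0],[-1,0,0,-1.2,0],[-1,0,0,-1.2,0],[-1,0,0,-1,0],[-1,0,0,-0.5,0],[-1,0,0,0,0]]]'

```text
clock: 19.2
position: [0.4837, 0.2466, 0.2285]
ee_rot: [0.0, 0.999, 0.052, -0.001]
contact_force: [-0.3, 0.6, -3.2]
width: 0.0184
```

```bash
python3 look2.py 12
```

```text
19.35 [0.4845 0.2469 0.2299] [-1.73744644e-04  9.98648187e-01  5.19741836e-02  6.73385099e-04] 0.018559091643479464 [ 0.78511169  0.17358647 -4.11834529] [0.32981054 0.06536497 0.04630531]
5.9584888478756595
```

View pics/t12z.png

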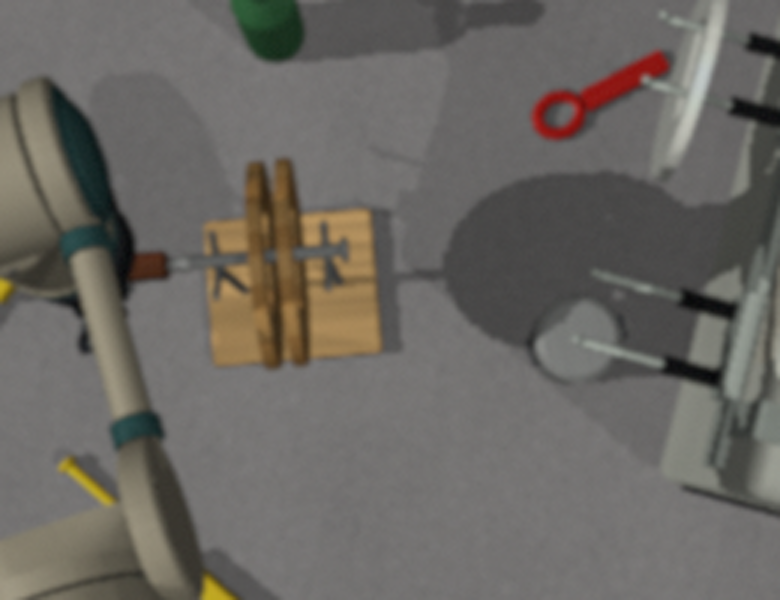

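View pics/s12z.png

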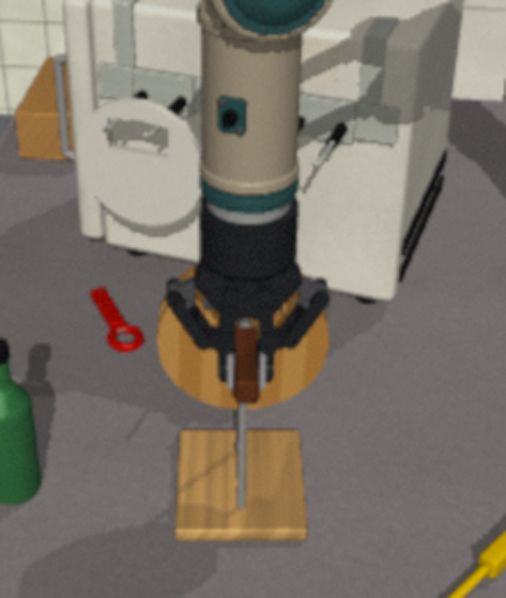

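Request:
carry_out --rows '[[[-1,0,0,-0.5,0],[-1,0,0,-0.8,0],[-1,0,0,-0.8,0],[-1,0,0,-0.8,0],[-1,0,0,-0.5,0],[-1,0,0,-0.4,0],[-1,0,0,-0.3,0],[-1,0,0,-0.3,0],[-1,0,0,-0.2,0],[-1,0,0,0,0]]]'

```text
clock: 20.35
position: [0.484, 0.2467, 0.1832]
ee_rot: [0.0, 0.999, 0.052, -0.0]
contact_force: [1.1, -0.1, -3.9]
width: 0.0184
```

```bash
python3 look2.py 13
```

```text
20.5 [0.4842 0.2468 0.1835] [-4.95944938e-05  9.98648409e-01  5.19738388e-02  2.69725203e-04] 0.018677646080646877 [-0.14208669  0.4951854  -3.41926673] [ 0.35272688  0.01758459 -0.01976588]
5.958448073678327
```

View pics/t13z.png

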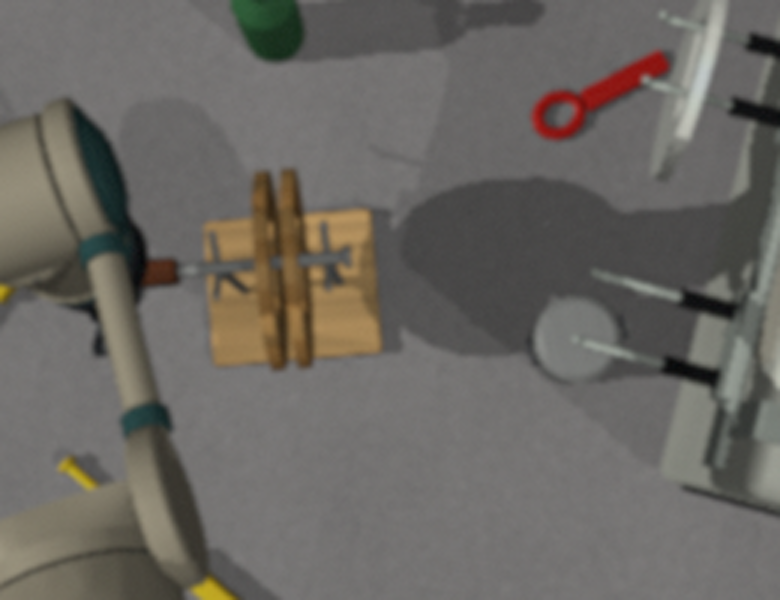

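View pics/w13.png

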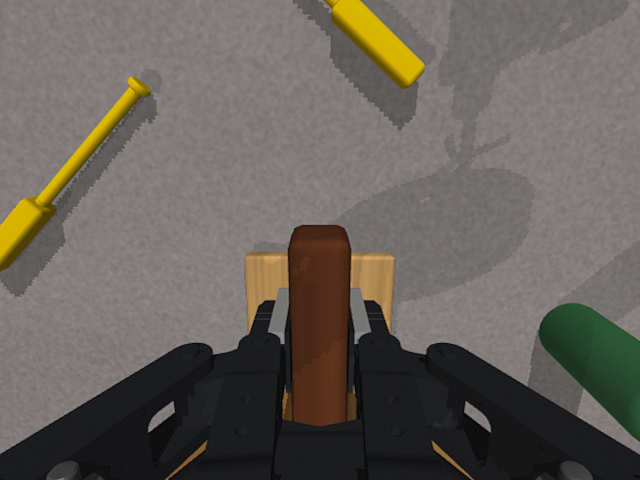

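Request:
carry_out --rows '[[[-1,0,0,-0.1,0],[-1,0,0,-0.1,0],[-1,0,0,-0.1,0],[-1,0,0,-0.1,0],[-1,0,0,0,0],[-1,0,0,0,0]]]'

```text
clock: 21.1
position: [0.4844, 0.2468, 0.1799]
ee_rot: [-0.0, 0.999, 0.052, 0.001]
contact_force: [-1.4, 0.5, 0.4]
width: 0.0182
```

Request:
carry_out --rows '[[[-0.4,0,0,0,0],[-0.3,0,0,0,0],[-0.2,0,0,0,0],[-0.1,0,0,0,0],[0,0,0,0,0],[0.2,0,0,0,0],[0.4,0,0,0,0],[0.5,0,0,0,0],[0.5,0,0,0,0],[0.5,0,0,0,0]]]'

```text
clock: 22.1
position: [0.484, 0.2468, 0.1793]
ee_rot: [0.0, 0.999, 0.052, 0.0]
contact_force: [0.0, 0.0, -0.4]
width: 0.064
```

```bash
python3 look2.py 14
```

```text
22.25 [0.4841 0.2468 0.1793] [1.70222493e-06 9.98648903e-01 5.19650493e-02 3.51949697e-05] 0.06402757028965518 [-0.39488924  0.13636611  0.08373124] [ 0.05264109 -0.03363274  0.00796689]
5.957439286978178
```

View pics/w14.png

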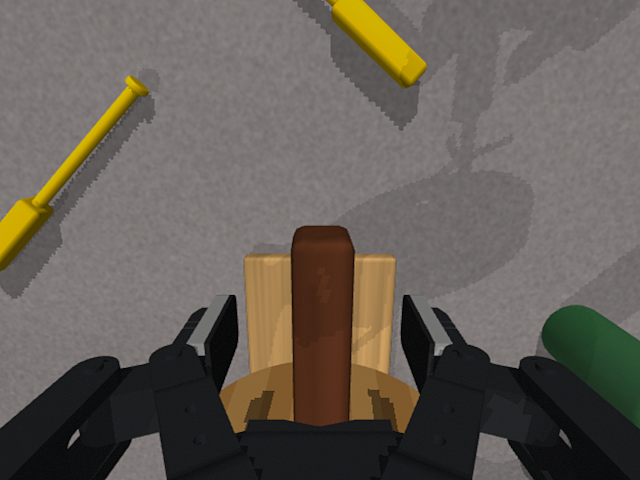

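View pics/t14z.png

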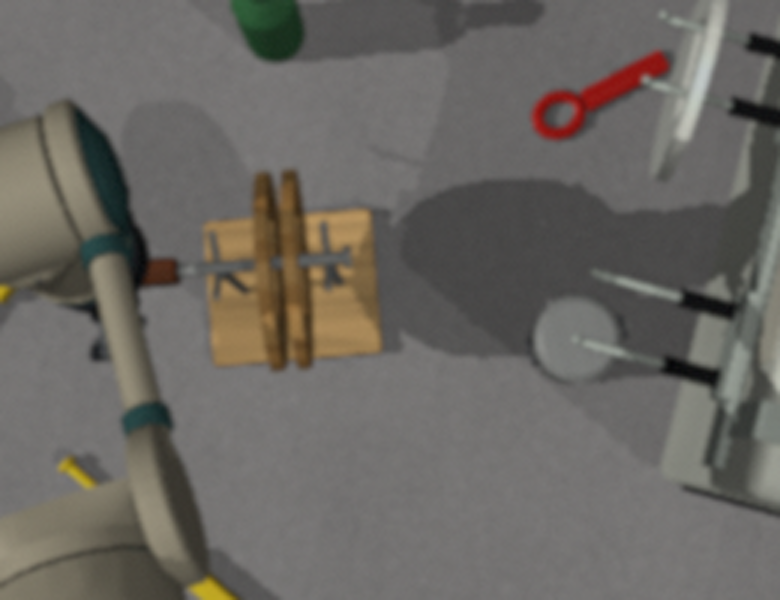

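Request:
carry_out --rows '[[[0.5,0,0,0.5,0],[0.5,0,0,1,0],[0.5,0,0,2,0],[0.5,0,0,3,0],[0.5,0,0,3,0],[0.5,0,1,4,0],[0.5,0,2,4,0],[0.5,0,2,2,0],[0.5,0,1,1,0],[0.5,0,0,0,0],[0.5,0,0,0,0],[0.5,0,0,0,0]]]'

```text
clock: 23.45
position: [0.4837, 0.306, 0.3836]
ee_rot: [0.001, 0.999, 0.052, -0.001]
contact_force: [-0.2, 0.6, -0.2]
width: 0.064
```

```bash
python3 look2.py 15
```

```text
23.6 [0.4839 0.306  0.3836] [ 4.12548987e-04  9.98669733e-01  5.15572989e-02 -6.62161664e-04] 0.06405635916102563 [-0.22395197 -0.80403177 -0.26116178] [-0.01010258 -0.0405026  -0.00700651]
5.9106536020245874
```

View pics/w15.png

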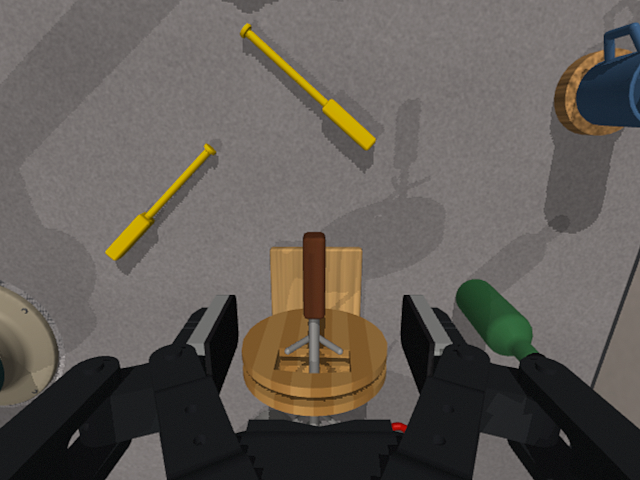

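View pics/t15z.png

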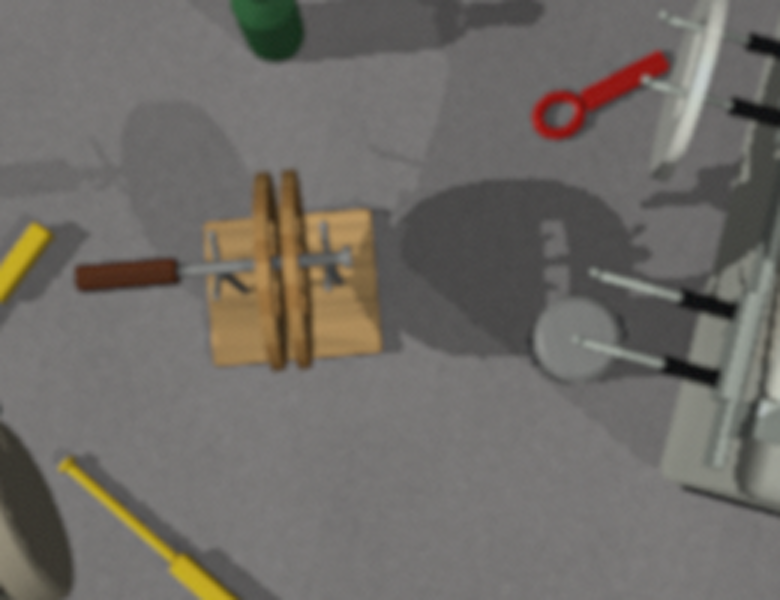

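View pics/s15z.png

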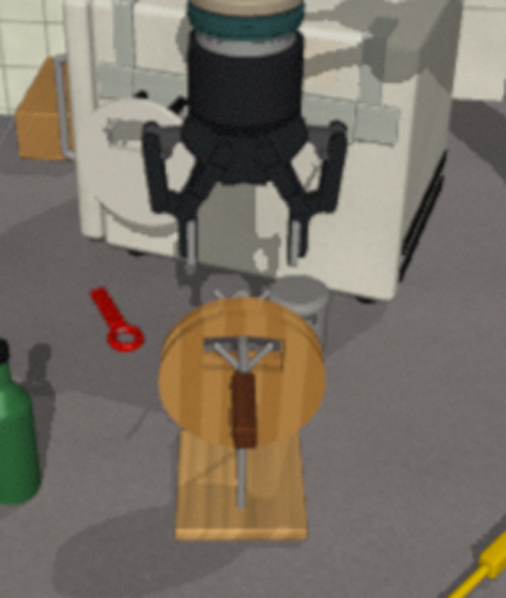

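```bash
python3 - <<'E'
from h import *
t=shot('top');print(atz(t,(180+350/3-.3,150+257/3-.3),.2),atz(t,(180+126/3,150+274/3),.212))
print(manip.sign_off())
E
```

```text
[0.50132871 0.07628839 0.2       ] [0.48406688 0.24268263 0.212     ]
the job is handed in; nothing more can be done
None
```

The job is done and handed in, at about 24 s of the 67 s allowed. I took the rail by its handle, ran it through both bamboo slots, and lifted the two boards about 19 mm. I pulled them straight off the hook and lowered the rail back into the forks from above. Then I let go and backed the gripper away.

Last checks before hand-in:
- **Rail position:** the top camera puts the tip at (0.501, 0.076) m and the handle at (0.484, 0.243) m, within about 3 mm of where they started. I did not measure the rail's height directly; the grip height and the wrist force dropping to zero show it resting in the forks.
- **End knob:** it is outside its fork.
- **Boards:** both bamboo boards hang from the rail between the forks, about 0 and -20 mm from the stand's middle.
- **Release:** the fingers are clear of the rail and read no contact force.
- **Other things:** by eye, the white board, canister, opener and oil bottle look unmoved.

No check failed. Early estimates of the hook's middle and angle differed by about 3 mm and 2 degrees. I measured again before threading, and the rail went in without contact. The hand-in reported no verdict.

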